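Scoop the large craft balls out of the mixed tray

TASK

Pick up the wire scoop and use it to scoop the two large wooden balls out of the dark grey tray, letting the small ones drop between its bars so that all four stay in the tray; tip the large ones gently, from low down, into the white dish. Then put the scoop back down on the bare table, level on its bars. Touch the balls only with the scoop, and leave the tape dispenser, the pen pot and the carton alone.

Things in the scene. Friction and masses are not known exactly. Their poses are not given: they have to be found in the camera images.
- scoop: Wire scoop, steel rod with wooden grip, 300 g, loose, at first level on the table between tray and dish. Origin: on its underside below the grip's middle; z up; open nose towards its -x; 166 mm wide. Floor: six 6 mm round bars along x, at y = -80, -48, -16, 16, 48, 80 mm (26 mm gaps), tips free, no cross bar at the nose. A large ball rests on two bars, 2 mm above the underside; small ones drop through
- scoop_grip (a point): Middle of the scoop's grip, 105 mm straight above its origin: a wooden block 22 mm thick along the scoop's x, 90 mm long along its y, 28 mm tall, free from above. Two rods from the back reach it at y = -40 and 40 mm. Gripped across its thickness (closing along the scoop's x) it does not swing. Axes as the scoop's
- scoop_nose (a point): Middle of the line of bar tips, level with the underside, at x = -78 mm in the scoop's frame. With the nose 10 to 15 degrees up, large balls roll to the back and stay; nose down they roll off over the tips. Each side is one rod sloping from the top of the back down to 20 mm behind the tips
- scoop_back (a point): Foot of the scoop's open wire back, level with the underside, at x = 30 mm in the scoop's frame; the back is 53 mm high
- tray: Open dark grey plastic tray, fixed. Outside 280 (x) by 200 (y) by 45 mm high, walls upright, walls and floor 5 mm thick: inside 270 by 190 mm. Origin: centre of its underside; z up; -x end nearer the robot. All balls start in the -x half; the +x half is empty, with room for the scoop (nose to -x) to go down and be drawn along until the balls meet the -x end wall and ride up on the bars
- tray_floor (a point): Middle of the tray's inner floor, 5 mm above the table; axes as the tray's
- dish: Round white ceramic dish, loose, 800 g: 196 mm across at the rim, 55 mm high, flat inside with the inner floor 6 mm above the table, about 160 mm across inside at the bottom. Origin: centre of its underside; z up. It stands on the other side of the robot's middle line from the tray
- large1: Large ball of lacquered pale wood, 60 mm across, 75 g, slippery (friction about 0.25) and rolling freely with little drag; its origin is its centre, its axes turn as it rolls. Starts at rest on the tray's floor, in the tray's -x half
- large2: Large ball of lacquered pale wood, 60 mm across, 75 g, slippery (friction about 0.25) and rolling freely with little drag; its origin is its centre, its axes turn as it rolls. Starts at rest on the tray's floor, in the tray's -x half
- small1: Small ball of lacquered pale wood, 22 mm across, 10 g, slippery (friction about 0.25) and rolling freely with little drag; its origin is its centre, its axes turn as it rolls. Starts at rest on the tray's floor, in the tray's -x half
- small2: Small ball of lacquered pale wood, 22 mm across, 10 g, slippery (friction about 0.25) and rolling freely with little drag; its origin is its centre, its axes turn as it rolls. Starts at rest on the tray's floor, in the tray's -x half
- small3: Small ball of lacquered pale wood, 22 mm across, 10 g, slippery (friction about 0.25) and rolling freely with little drag; its origin is its centre, its axes turn as it rolls. Starts at rest on the tray's floor, in the tray's -x half
- small4: Small ball of lacquered pale wood, 22 mm across, 10 g, slippery (friction about 0.25) and rolling freely with little drag; its origin is its centre, its axes turn as it rolls. Starts at rest on the tray's floor, in the tray's -x half
- tape_dispenser: Bystander: black desk tape dispenser, 70 by 150 by 87 mm, heavy, beyond the work; origin: centre of its underside
- pen_pot: Bystander: white pot 76 mm wide and 90 mm high with pens standing up to 145 mm; origin: centre of its underside
- carton: Bystander: closed cardboard box 90 by 130 by 75 mm; origin: centre of its underside
Mind the look-alikes: they are no part of the job. What is shaped like the dish but red or yellow is not meant.

How it is judged:
By the outcome, as a careful person would: the job done as asked, in the order asked, and still so for the second after the job is handed in, with the robot touching nothing.
It also fails if it takes over 72 s, if anything falls off the work surface, if the arm or the gripper's body presses on something with over 40 N, if the wrist force passes 120 N, or if a joint passes its speed limit or range.

ROBOT

A 6-joint arm with a two-finger parallel gripper is mounted at the origin on the work surface. World frame = base frame: x ahead of the robot, y to its left, z up, the work surface at z = 0. Lengths are in m, angles in rad, forces in N, time in s.
With the tool pointing down it reaches from about 0.4 to 0.825 m from the base axis. Payload 7 kg.
Tool frame: the origin (TCP) lies on the centre line of the jaws, within the pads' length; the fingertips stand 22 mm ahead of it and the grasp point (between the pads) lies 3 mm ahead of it; z points along the fingers, y is the line along which they close (so a half turn about z gives the same grasp; the last joint's range is limited). The gripper opens to 88 mm and grips with 3 to 60 N. Pads are 19 mm wide; open, the fingers measure 130 mm over their backs; the gripper's body (78 mm by 193 mm) begins 47 mm behind the grasp point.
Start: joints at [1.475, 0.359, 0.012, 0, -1.224, -0.288], TCP at [0.253, 0.626, 0.249] pointing down, gripper open.
Joint ranges: [-3.07, 3.07], [-1.43, 2.12], [-1.02, 1.25], [-3.03, 1.67], [-3.05, -0], [-3.03, 3.03]. Speed limits (rad/s): [2.39, 2.39, 3.01, 3.14, 3.14, 3.14].

INTERFACE

Orientations are given as [roll, pitch, yaw] about the fixed x, y, z axes, in that order (R = Rz(yaw) Ry(pitch) Rx(roll)).
In Python, from station import monitor, viewer, order gives the robot as it stands. The module is installed in compiled form; this text tells all that it offers.
- The arm moves only by the tool servo_tool, never from a script. Its argument "targets" is a list of rows, each an object with "angular": the turn, a rotation vector about the tool's x, y, z in degrees, a list of three; "xyz": the shift along the tool's x, y, z in cm, a list of three; "claw": the finger opening in cm, from 0 to 8.76. A call has 1 to 20 rows; each row shifts and turns the commanded pose from where the row before left it, along the tool's axes as they then stand; what a row does not reach is not made up. A row lasts 1/10 s, in which the tool goes at most 50 mm and 8.59 degrees, less where a joint would pass 70% of its speed; a pose out of reach is approached as far as the arm can. A call is refused whole if a number of a shift passes 5 or a number of a turn 8.59, either way. A call with a gripper value outside its range is refused whole. The fingers move at their own pace and stop on an object; "force" is the grip in N (left out, the last holds). Time passes only in rows, so rows that do not move let the fingers close. It gives the time, the measured TCP pose, the force, the opening and the grip force at its end, in the units of the state.
- monitor.get_state(): the state, without advancing time (a new reading comes with each control period).
- viewer.grab_frame(name): name is "side" or "top" or "wrist"; returns a dict with "color" (400x640x3 uint8, blue, green, red), "fovy" (degrees; the focal length in pixels is half the picture's height over the tangent of half this angle, whatever the lens; pixels are square), "cx", "cy" (the principal point, pixels), "k1" (the pictures are not rectified: a ray, as slopes to the right and down, at radius r is drawn at 1 + k1 r^2 times it, then the intrinsics apply), "R" (3x3) and "t" (3): a world point X has camera coordinates R X + t. Camera axes: x right, y down, z forward; pixel columns grow to the right and rows downward; lengths in m; the calibration is good to about 2 mm. A picture is of the moment at which its call begins. There is no depth.
- order.job_done(): hands the job in; it is judged then, once.
The state is a dict: "t": time; "q": joint angles; "qd": joint speeds; "joint_efforts": joint torques, N m; "eef_pos": TCP position; "ee_rot": TCP orientation; "force": force on the tool from outside, world axes, zero at the start; "moment": the same for the moment, N m; "width": finger opening in m; "gripper_force": force on a finger pad.
Only numpy, scipy, OpenCV 4.12 (cv2) and the standard library are available. Lean on these libraries where they do the work, as an engineer would, in place of code of your own. Each camera call takes 0.05 s, during which the arm holds its last target. There are 200 camera calls.

## Working session

There is one attempt and no reset: what is moved stays moved. The work goes in short steps, Python scripts to look and compute and a tool call to move; the robot and the scene stay as the last step left them, time stands still between calls to the robot, and variables do not carry over. Pictures are saved under pics/ and viewed, at most 10 in all, crops included, and the job is handed in when it is done.

Besides the shell and the picture viewer there is one more tool, called after "Emit:" by a JSON object that holds its "fn" and its "kwargs", one argument or row to a line. servo_tool: Moves the arm, as the interface text tells. Its arguments: {"type":"object","properties":{"targets":{"type":"array"},"force":{"type":"number"}},"required":["targets"]}

```bash
mkdir -p pics; cat > h.py <<'E'
import numpy as np, cv2
from scipy.spatial.transform import Rotation as Ro
from station import monitor, viewer, order
def f(n): return (cv2.setNumThreads(1), viewer.grab_frame(n))[1]
def K(F):
    h=F["color"].shape[0]; fl=h/2/np.tan(np.radians(F["fovy"])/2); return fl
def ray(F,u,v):
    fl=K(F); d=np.array([(u-F["cx"])/fl,(v-F["cy"])/fl]); p=d.copy()
    for _ in range(20): p=d/(1+F["k1"]*(p@p))
    R=np.array(F["R"]);t=np.array(F["t"]); return -R.T@t, R.T@np.array([p[0],p[1],1])
def on(F,u,v,z):
    o,d=ray(F,u,v); return o+d*(z-o[2])/d[2]
def proj(F,X):
    c=np.array(F["R"])@X+np.array(F["t"]); p=c[:2]/c[2]; p=p*(1+F["k1"]*(p@p)); return p*K(F)+[F["cx"],F["cy"]]
E
python3 - <<'E'
from h import *
for n in("top","side"):
    F=f(n); cv2.imwrite(f"pics/{n}0.png",F["color"])
    o,_=ray(F,0,0); print(n,o,F["fovy"],F["k1"])
print(monitor.get_state())
E
```

```text
top [ 0.33765562 -0.0248808   1.29576533] 54.578952681214986 -0.05138142794041659
side [ 0.18468849 -0.68562122  0.48620809] 57.54495289118201 -0.03771947745830195
{'t': 0.1, 'q': array([ 1.47508734e+00,  3.59275970e-01,  1.11488141e-02, -3.29708001e-04,
       -1.22410580e+00, -2.88097194e-01]), 'qd': array([-0.00012645, -0.0011849 ,  0.00112157,  0.00106658,  0.00162813,
        0.00146021]), 'joint_efforts': array([-1.49610947e-03, -5.84163666e+01,  2.93752867e+01,  7.01557696e+00,
        1.02019671e-02, -4.32470904e-05]), 'eef_pos': array([0.25262025, 0.62549908, 0.24773723]), 'ee_rot': array([ 3.14012716e+00, -1.11034681e-04, -3.83918349e-01]), 'force': array([ 0.08725442, -0.16544765, -0.47082959]), 'moment': array([ 0.00501236,  0.00152688, -0.03293541]), 'gripper_force': 0.0, 'width': 0.08746454156587302}
```

View pics/top0.png

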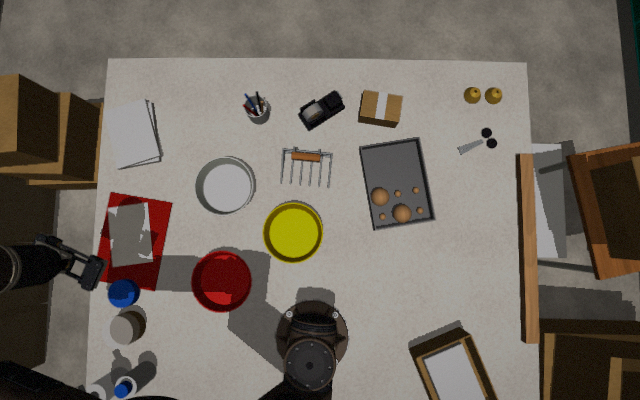

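View pics/side0.png

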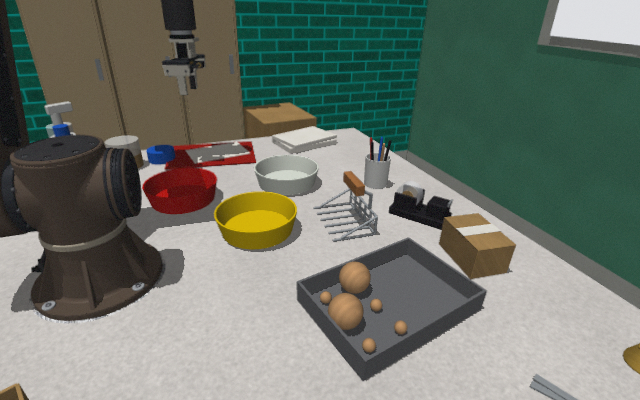

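The top view shows three dish-shaped things: white at (226,185), red at (222,281) and yellow at (293,232). Only the white one fits. The scoop is at (306,165) with its grip at (306,156) and its nose towards the robot. The tray is at (397,183), with large balls at (380,196) and (402,213). I'll measure next and confirm with a crop.

```bash
cat > m.py <<'E'
from h import *
F=f("top"); im=F["color"]; hsv=cv2.cvtColor(im,cv2.COLOR_BGR2HSV)
def blobs(m,roi,amin=6):
    x0,y0,x1,y1=roi; k=np.zeros_like(m); k[y0:y1,x0:x1]=m[y0:y1,x0:x1]
    c,_=cv2.findContours(k,cv2.RETR_EXTERNAL,cv2.CHAIN_APPROX_NONE); return [q for q in c if cv2.contourArea(q)>=amin]
br=cv2.inRange(hsv,(3,90,60),(22,255,255))
for c in blobs(br,(355,135,440,235)):
    (u,v),r=cv2.minEnclosingCircle(c); z=.035 if r>6 else .016
    print("ball",np.round([u,v,r],1),on(F,u,v,z).round(4))
for c in blobs(br,(275,145,340,190)):
    (u,v),s,a=cv2.minAreaRect(c); b=cv2.boxPoints(((u,v),s,a))
    P=np.array([on(F,*q,.119) for q in b]); print("grip",u,v,s,P.mean(0).round(4)); print(P[:,:2].round(4))
dk=cv2.inRange(hsv,(0,0,0),(180,80,110))
dk=cv2.morphologyEx(dk,cv2.MORPH_CLOSE,np.ones((3,3)))
for c in blobs(dk,(350,128,445,240),1500):
    b=cv2.boxPoints(cv2.minAreaRect(c)); P=np.array([on(F,*q,.045) for q in b])
    print("tray",b.round(0).tolist(),P.mean(0).round(4)); print(P[:,:2].round(4))
g=cv2.cvtColor(im,cv2.COLOR_BGR2GRAY)[145:225,185:265]
C=cv2.HoughCircles(cv2.GaussianBlur(g,(3,3),0),cv2.HOUGH_GRADIENT,1,40,param1=100,param2=15,minRadius=25,maxRadius=35)
for u,v,r in C[0]: print("dish",u+185,v+145,r,on(F,u+185,v+145,.055).round(4), "rim r px",)
cv2.imwrite("pics/crop0.png",cv2.resize(im[125:245,180:445],None,fx=3,fy=3,interpolation=cv2.INTER_CUBIC))
E
python3 m.py
```

```text
ball [382.  216.    3.2] [ 0.3963 -0.2267  0.016 ]
ball [420.  210.    3.2] [ 0.4175 -0.3528  0.016 ]
ball [402.  213.5   9. ] [ 0.4043 -0.289   0.035 ]
ball [397.5 193.2   3.2] [ 0.4726 -0.2786  0.016 ]
ball [379.7 196.3   9. ] [ 0.4595 -0.2163  0.035 ]
ball [415.5 189.5   2.9] [ 0.4856 -0.3388  0.016 ]
grip 305.44415283203125 156.28172302246094 (28.85505485534668, 7.765928268432617) [0.5727 0.0248 0.119 ]
[[ 0.5632  0.0699]
 [ 0.5876  0.0687]
 [ 0.5821 -0.0203]
 [ 0.5578 -0.0189]]
tray [[358.0, 146.0], [420.0, 135.0], [435.0, 219.0], [373.0, 231.0]] [ 0.505  -0.2695  0.045 ]
[[ 0.6232 -0.143 ]
 [ 0.6634 -0.3495]
 [ 0.3857 -0.3936]
 [ 0.3479 -0.1917]]
dish 224.5 185.5 28.8 [0.4865 0.2883 0.055 ] rim r px
```

View pics/crop0.png

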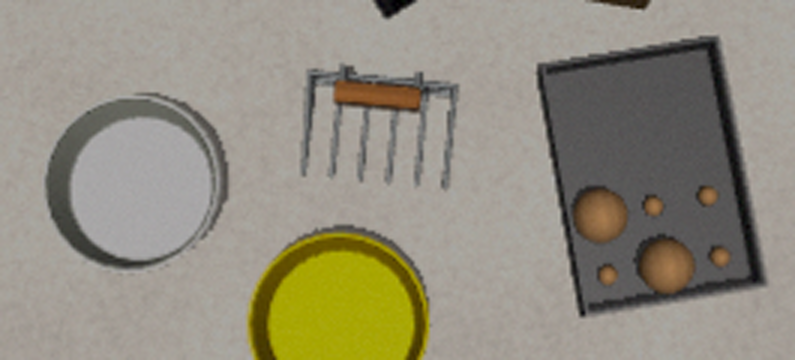

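The crop confirms the white dish (crop centre 134,181), the scoop with its free bar tips towards the robot, and the tray with 2 large and 4 small balls. I'll turn to the scoop's yaw (about -3.5°, so tool yaw -93.5°) and go above it.

Emit:
{"fn": "servo_tool", "kwargs": {
  "targets": [
    {"angular": [0, 0, 8], "xyz": [0, 0, 0], "claw": 8.7},
    {"angular": [0, 0, 8], "xyz": [0, 0, 0], "claw": 8.7},
    {"angular": [0, 0, 8], "xyz": [0, 0, 0], "claw": 8.7},
    {"angular": [0, 0, 8], "xyz": [0, 0, 0], "claw": 8.7},
    {"angular": [0, 0, 8], "xyz": [0, 0, 0], "claw": 8.7},
    {"angular": [0, 0, 8], "xyz": [0, 0, 0], "claw": 8.7},
    {"angular": [0, 0, 8], "xyz": [0, 0, 0], "claw": 8.7},
    {"angular": [0, 0, 8], "xyz": [0, 0, 0], "claw": 8.7},
    {"angular": [0, 0, 7.5], "xyz": [0, 0, 0], "claw": 8.7}
  ]
}}

```text
t: 1.05
eef_pos: [0.2527, 0.6257, 0.2481]
ee_rot: [3.141, -0.001, -1.638]
force: [0.3, 0.0, -1.2]
width: 0.0868
gripper_force: 0.0
```

Emit:
{"fn": "servo_tool", "kwargs": {
  "targets": [
    {"angular": [0, 0, 0], "xyz": [3.2, -2, 0], "claw": 8.7},
    {"angular": [0, 0, 0], "xyz": [3.2, -2, 0], "claw": 8.7},
    {"angular": [0, 0, 0], "xyz": [3.2, -2, 0], "claw": 8.7},
    {"angular": [0, 0, 0], "xyz": [3.2, -2, 0], "claw": 8.7},
    {"angular": [0, 0, 0], "xyz": [3.2, -2, 0], "claw": 8.7},
    {"angular": [0, 0, 0], "xyz": [3.2, -2, 0], "claw": 8.7},
    {"angular": [0, 0, 0], "xyz": [3.2, -2, 0], "claw": 8.7},
    {"angular": [0, 0, 0], "xyz": [3.2, -2, 0], "claw": 8.7},
    {"angular": [0, 0, 0], "xyz": [3.2, -2, 0], "claw": 8.7},
    {"angular": [0, 0, 0], "xyz": [3.2, -2, 0], "claw": 8.7},
    {"angular": [0, 0, 0], "xyz": [3.2, -2, 0], "claw": 8.7},
    {"angular": [0, 0, 0], "xyz": [3.2, -2, 0], "claw": 8.7},
    {"angular": [0, 0, 0], "xyz": [3.2, -2, 0], "claw": 8.7},
    {"angular": [0, 0, 0], "xyz": [3.2, -2, 0], "claw": 8.7},
    {"angular": [0, 0, 0], "xyz": [3.2, -2, 0], "claw": 8.7},
    {"angular": [0, 0, 0], "xyz": [3.2, -2, 0], "claw": 8.7},
    {"angular": [0, 0, 0], "xyz": [3.2, -2, 0], "claw": 8.7},
    {"angular": [0, 0, 0], "xyz": [3.2, -1.5, 0], "claw": 8.7},
    {"angular": [0, 0, 0], "xyz": [0, 0, 0], "claw": 8.7}
  ]
}}

```text
t: 2.95
eef_pos: [0.5728, 0.0261, 0.2479]
ee_rot: [3.141, -0.001, -1.635]
force: [-0.4, -0.6, 0.3]
width: 0.0871
gripper_force: 0.0
```

```bash
python3 - <<'E'
from h import *
s=monitor.get_state(); print(s["t"],s["eef_pos"],np.degrees(s["ee_rot"]),np.degrees(s["q"]).round(1))
F=f("wrist"); cv2.imwrite("pics/w1.png",F["color"]); print(ray(F,0,0)[0])
br=cv2.inRange(cv2.cvtColor(F["color"],cv2.COLOR_BGR2HSV),(3,90,50),(22,255,255))
c,_=cv2.findContours(br,cv2.RETR_EXTERNAL,cv2.CHAIN_APPROX_NONE)
for q in sorted(c,key=cv2.contourArea)[-3:]:
    b=cv2.boxPoints(cv2.minAreaRect(q)); P=np.array([on(F,*w,.119) for w in b]); print(b.round().tolist(),P.mean(0).round(4)); print(P.round(4))
E
```

```text
2.95 [0.57280089 0.02609429 0.24789981] [ 1.79941398e+02 -5.41085715e-02 -9.36894076e+01] [ 22.2  11.1 -12.5   0.  -66.5 -25.9]
[ 0.56645275 -0.05264031  0.38334738]
[[469.0, 261.0], [495.0, 258.0], [500.0, 312.0], [474.0, 315.0]] [0.4156 0.1295 0.119 ]
[[0.4336 0.0992 0.119 ]
 [0.4087 0.0984 0.119 ]
 [0.3968 0.1598 0.119 ]
 [0.4233 0.1607 0.119 ]]
[[307.0, 240.0], [309.0, 143.0], [332.0, 144.0], [330.0, 240.0]] [0.5712 0.0244 0.119 ]
[[ 0.5857  0.0673  0.119 ]
 [ 0.5772 -0.0203  0.119 ]
 [ 0.5576 -0.0186  0.119 ]
 [ 0.5643  0.0692  0.119 ]]
[[290.0, 328.0], [608.0, 322.0], [608.0, 338.0], [290.0, 345.0]] [0.444  0.1835 0.119 ]
[[0.6102 0.1641 0.119 ]
 [0.2796 0.1816 0.119 ]
 [0.2741 0.2034 0.119 ]
 [0.6118 0.185  0.119 ]]
```

View pics/w1.png

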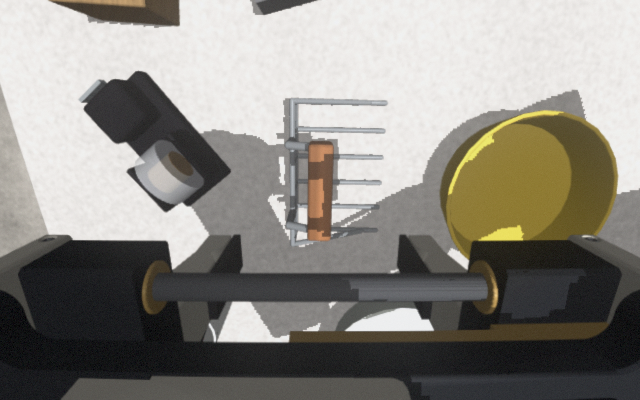

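The wrist view shows the grip at about (320,192) between the open fingers, clear of the tape dispenser. I'll descend and grip.

Emit:
{"fn": "servo_tool", "kwargs": {
  "targets": [
    {"angular": [0, 0, 0.5], "xyz": [0.15, 0.2, 1.4], "claw": 8.7},
    {"angular": [0, 0, 0], "xyz": [0, 0, 2], "claw": 8.7},
    {"angular": [0, 0, 0], "xyz": [0, 0, 2], "claw": 8.7},
    {"angular": [0, 0, 0], "xyz": [0, 0, 2], "claw": 8.7},
    {"angular": [0, 0, 0], "xyz": [0, 0, 2], "claw": 8.7},
    {"angular": [0, 0, 0], "xyz": [0, 0, 2], "claw": 8.7},
    {"angular": [0, 0, 0], "xyz": [0, 0, 1.5], "claw": 8.7},
    {"angular": [0, 0, 0], "xyz": [0, 0, 1.2], "claw": 8.7},
    {"angular": [0, 0, 0], "xyz": [0, 0, 0], "claw": 8.7}
  ]
}}

```text
t: 3.9
eef_pos: [0.5688, 0.0283, 0.106]
ee_rot: [3.139, -0.001, -1.64]
force: [-0.1, -0.5, 0.1]
width: 0.0868
gripper_force: 0.0
```

Emit:
{"fn": "servo_tool", "kwargs": {
  "targets": [
    {"angular": [0, 0, 0], "xyz": [0, 0, 0], "claw": 4},
    {"angular": [0, 0, 0], "xyz": [0, 0, 0], "claw": 3},
    {"angular": [0, 0, 0], "xyz": [0, 0, 0], "claw": 2.5},
    {"angular": [0, 0, 0], "xyz": [0, 0, 0], "claw": 1.5},
    {"angular": [0, 0, 0], "xyz": [0, 0, 0], "claw": 1.5},
    {"angular": [0, 0, 0], "xyz": [0, 0, 0], "claw": 1.5},
    {"angular": [0, 0, 0], "xyz": [0, 0, 0], "claw": 1.5},
    {"angular": [0, 0, 0], "xyz": [0, 0, 0], "claw": 1.5}
  ],
  "force": 45
}}

```text
t: 4.7
eef_pos: [0.5699, 0.0279, 0.1076]
ee_rot: [3.142, -0.0, -1.64]
force: [-0.2, -0.1, 0.1]
width: 0.0284
gripper_force: 0.0
```

Emit:
{"fn": "servo_tool", "kwargs": {
  "targets": [
    {"angular": [0, 0, 0], "xyz": [0, 0, 0], "claw": 1.5},
    {"angular": [0, 0, 0], "xyz": [0, 0, 0], "claw": 1.5},
    {"angular": [0, 0, 0], "xyz": [0, 0, 0], "claw": 1.5},
    {"angular": [0, 0, 0], "xyz": [0, 0, 0], "claw": 1.5},
    {"angular": [0, 0, 0], "xyz": [0, 0, 0], "claw": 1.5}
  ],
  "force": 45
}}

```text
t: 5.2
eef_pos: [0.5703, 0.0281, 0.1077]
ee_rot: [-3.141, 0.0, -1.64]
force: [2.8, 1.6, 0.2]
width: 0.0214
gripper_force: 45.0
```

```bash
python3 - <<'E'
from h import *
for i in range(3):
    s=monitor.get_state(); print(s["t"],s["eef_pos"],np.degrees(s["ee_rot"]),s["width"],s["gripper_force"],s["force"])
    F=f("wrist")
br=cv2.inRange(cv2.cvtColor(F["color"],cv2.COLOR_BGR2HSV),(3,90,50),(22,255,255))
c,_=cv2.findContours(br,cv2.RETR_EXTERNAL,cv2.CHAIN_APPROX_NONE)
for q in sorted(c,key=cv2.contourArea)[-3:]:
    b=cv2.boxPoints(cv2.minAreaRect(q)); P=np.array([on(F,*w,.119) for w in b]); print(b.round().tolist(),P.mean(0).round(4));
E
```

```text
5.2 [0.57025911 0.02807921 0.10770164] [-1.79966191e+02  1.21970388e-02 -9.39832563e+01] 0.02143054344427469 44.99954402446747 [2.8144126  1.60954389 0.16310089]
5.25 [0.57023317 0.02805386 0.10772302] [-1.79966128e+02  1.34970142e-02 -9.39880608e+01] 0.021234719598656197 44.99963343143463 [2.25921817 0.72158875 0.71144527]
5.3 [0.57021246 0.02804319 0.10770949] [-1.79969391e+02  9.91528923e-03 -9.39853037e+01] 0.0215780617458493 44.99957799911499 [ 2.85281918  0.62181493 -0.01401415]
[[53.0, 196.0], [70.0, 179.0], [107.0, 216.0], [90.0, 233.0]] [ 0.668 -0.016  0.119]
[[294.0, 172.0], [344.0, 172.0], [344.0, 273.0], [294.0, 273.0]] [ 0.567  -0.0008  0.119 ]
[[158.0, 302.0], [497.0, 302.0], [497.0, 342.0], [158.0, 342.0]] [0.5663 0.0497 0.119 ]
```

Emit:
{"fn": "servo_tool", "kwargs": {
  "targets": [
    {"angular": [0, 0, 0], "xyz": [0, 0, -1], "claw": 1.5},
    {"angular": [0, 0, 0], "xyz": [0, 0, -3], "claw": 1.5},
    {"angular": [0, 0, 0], "xyz": [0, 0, -3], "claw": 1.5},
    {"angular": [0, 0, 0], "xyz": [0, 0, -3], "claw": 1.5},
    {"angular": [0, 0, 0], "xyz": [0, 0, -3], "claw": 1.5},
    {"angular": [0, 0, -5], "xyz": [0, 0, 0], "claw": 1.5},
    {"angular": [0, 0, -5], "xyz": [0, 0, 0], "claw": 1.5},
    {"angular": [0, 0, -4], "xyz": [0, 0, 0], "claw": 1.5},
    {"angular": [0, 0, 0], "xyz": [2.8, 0.27, 0], "claw": 1.5},
    {"angular": [0, 0, 0], "xyz": [2.8, 0.27, 0], "claw": 1.5},
    {"angular": [0, 0, 0], "xyz": [2.8, 0.27, 0], "claw": 1.5},
    {"angular": [0, 0, 0], "xyz": [2.8, 0.27, 0], "claw": 1.5},
    {"angular": [0, 0, 0], "xyz": [2.8, 0.27, 0], "claw": 1.5},
    {"angular": [0, 0, 0], "xyz": [2.8, 0.27, 0], "claw": 1.5},
    {"angular": [0, 0, 0], "xyz": [2.8, 0.27, 0], "claw": 1.5},
    {"angular": [0, 0, 0], "xyz": [2.8, 0.27, 0], "claw": 1.5},
    {"angular": [0, 0, 0], "xyz": [2.8, 0.27, 0], "claw": 1.5},
    {"angular": [0, 0, 0], "xyz": [2.8, 0.27, 0], "claw": 1.5}
  ],
  "force": 45
}}

```text
t: 7.15
eef_pos: [0.5908, -0.2533, 0.2372]
ee_rot: [3.139, 0.001, -1.396]
force: [0.2, 0.8, -3.5]
width: 0.0218
gripper_force: 45.0
```

```bash
python3 - <<'E'
from h import *
s=monitor.get_state(); print(s["t"],s["eef_pos"],np.degrees(s["ee_rot"]),np.degrees(s["q"]).round(1),s["width"],s["force"])
F=f("wrist"); G=f("side"); cv2.imwrite("pics/w2.png",np.hstack([F["color"],G["color"]])[:, :]); 
a=np.vstack([F["color"],G["color"]]); cv2.imwrite("pics/w2.png",cv2.resize(a,(480,600)))
cv2.imwrite("pics/w2full.png",F["color"])
import pickle; pickle.dump(F,open("w2.pkl","wb"))
E
```

```text
7.15 [ 0.59076637 -0.25333976  0.23717876] [ 1.79867196e+02  7.78532622e-02 -8.00101989e+01] [ -5.9  18.   -4.5  -0.  -67.6  15.9] 0.021840749227344882 [ 0.20298192  0.78054402 -3.47206053]
```

View pics/w2.png

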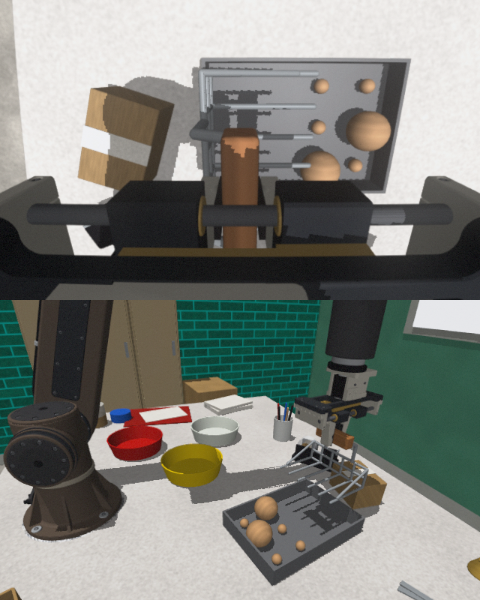

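The wrist view shows the scoop above the empty half of the tray, with the rim's far edge at about y=77 and the -x end edge at x≈548 to 520 (full-resolution pixels). I'll fit both rim edges to fix the tray's pose.

```bash
python3 - <<'E'
from h import *; import pickle
F=pickle.load(open("w2.pkl","rb")); g=cv2.cvtColor(F["color"],cv2.COLOR_BGR2GRAY)
m=g<150
top=[(u,np.argmax(m[40:140,u])+40) for u in range(340,535,6)]
right=[(620-np.argmax(m[v,380:621][::-1]),v) for v in range(95,235,5)]
print(top[::8],right[::6])
T=np.array([on(F,u,v,.045)[:2] for u,v in top]); Rr=np.array([on(F,u,v,.045)[:2] for u,v in right])
def fit(P):
    vx,vy,x,y=cv2.fitLine(P.astype(np.float32),cv2.DIST_HUBER,0,1e-4,1e-4).ravel(); return np.array([vx,vy]),np.array([x,y])
d1,p1=fit(T); d2,p2=fit(Rr)
print("top dir",np.degrees(np.arctan2(*d1[::-1])),"right dir",np.degrees(np.arctan2(*d2[::-1])))
k=np.linalg.solve(np.c_[d1,-d2],p2-p1); c=p1+k[0]*d1; print("corner -x-y",c)
y=np.radians(10); Rm=np.array([[np.cos(y),-np.sin(y)],[np.sin(y),np.cos(y)]])
print("centre",c+Rm@[.14,.1])
hsv=cv2.cvtColor(F["color"],cv2.COLOR_BGR2HSV); b=cv2.inRange(hsv,(3,70,60),(22,255,255)); b[:,:390]=0; b[240:]=0
cs,_=cv2.findContours(b,0,1)
C=c+Rm@[.14,.1]
for q in cs:
    if cv2.contourArea(q)>80:
        (u,v),r=cv2.minEnclosingCircle(q); z=.035 if r>15 else .016; print("ball",r.__round__(1),Rm.T@(on(F,u,v,z)[:2]-C))
# back foot of scoop seen? bar at scoop -y side
E
```

```text
[(340, np.int64(81)), (388, np.int64(81)), (436, np.int64(81)), (484, np.int64(80)), (532, np.int64(79))] [(np.int64(543), 95), (np.int64(538), 125), (np.int64(532), 155), (np.int64(527), 185), (np.int64(521), 215)]
top dir 11.364006 right dir -79.55647
corner -x-y [ 0.38366473 -0.39428416]
centre [ 0.50417299 -0.27149264]
ball 9.2 [-0.10240661  0.062337  ]
ball 26.4 [-0.03850955  0.06272255]
ball 9.1 [-0.03564382 -0.00083644]
ball 29.8 [-0.10513276  0.00106365]
ball 9.7 [-0.0337759 -0.0632006]
ball 10.0 [-0.103006   -0.06386843]
```

Emit:
{"fn": "servo_tool", "kwargs": {
  "targets": [
    {"angular": [0, 0, -0.5], "xyz": [-0.2, 0, 0], "claw": 1.5},
    {"angular": [0, 0, 0], "xyz": [0, 0, 2], "claw": 1.5},
    {"angular": [0, 0, 0], "xyz": [0, 0, 2], "claw": 1.5},
    {"angular": [0, 0, 0], "xyz": [0, 0, 2], "claw": 1.5},
    {"angular": [0, 0, 0], "xyz": [0, 0, 2], "claw": 1.5},
    {"angular": [0, 0, 0], "xyz": [0, 0, 1.5], "claw": 1.5},
    {"angular": [0, 0, 0], "xyz": [0, 0, 1], "claw": 1.5},
    {"angular": [0, 0, 0], "xyz": [0, 0, 0.7], "claw": 1.5},
    {"angular": [0, 0, 0], "xyz": [0, 0, 0.5], "claw": 1.5},
    {"angular": [0, 0, 0], "xyz": [0, 0, 0], "claw": 1.5},
    {"angular": [0, 0, 0], "xyz": [0, 0, 0], "claw": 1.5}
  ]
}}

```text
t: 8.35
eef_pos: [0.592, -0.2505, 0.1211]
ee_rot: [-3.141, -0.0, -1.387]
force: [-0.1, -0.4, -2.6]
width: 0.0219
gripper_force: 45.0
```

```bash
python3 - <<'E'
from h import *
s=monitor.get_state(); print(s["t"],s["eef_pos"],np.degrees(s["ee_rot"]),s["width"],s["force"])
F=f("wrist"); G=f("side")
a=np.vstack([cv2.resize(F["color"][20:260,200:600],(800,480))[:, :],]); b=cv2.resize(G["color"][190:,240:],(800,420))
cv2.imwrite("pics/w3.png",np.vstack([cv2.resize(a,(540,324)),cv2.resize(b,(540,276))]))
E
```

```text
8.35 [ 0.59197213 -0.25052372  0.1211243 ] [-1.79963981e+02 -1.83143953e-02 -7.94789795e+01] 0.0219122674544813 [-0.13287169 -0.44208306 -2.58654052]
```

View pics/w3.png

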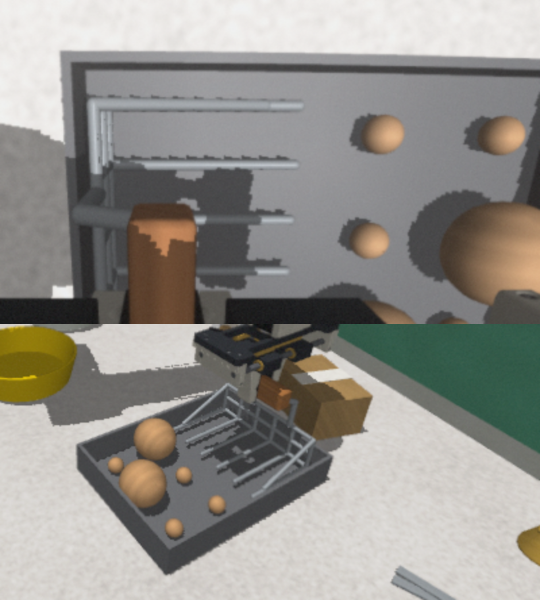

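The scoop is level in the empty half with its bars straddling the small balls' lines (crop small balls at y=134 and 240, bars at 105/163 and 218/270). I'll lower the last 7 mm and draw slowly towards the end wall.

Emit:
{"fn": "servo_tool", "kwargs": {
  "targets": [
    {"angular": [0, 0, 0], "xyz": [0.2, 0, 0.4], "claw": 1.5},
    {"angular": [0, 0, 0], "xyz": [0, 0, 0.35], "claw": 1.5},
    {"angular": [0, 0, 0], "xyz": [0, 0, 0], "claw": 1.5},
    {"angular": [0, 0, 0], "xyz": [0, 0.5, 0], "claw": 1.5},
    {"angular": [0, 0, 0], "xyz": [0, 0.5, 0], "claw": 1.5},
    {"angular": [0, 0, 0], "xyz": [0, 0.5, 0], "claw": 1.5},
    {"angular": [0, 0, 0], "xyz": [0, 0.5, 0], "claw": 1.5},
    {"angular": [0, 0, 0], "xyz": [0, 0.5, 0], "claw": 1.5},
    {"angular": [0, 0, 0], "xyz": [0, 0.5, 0], "claw": 1.5},
    {"angular": [0, 0, 0], "xyz": [0, 0.5, 0], "claw": 1.5},
    {"angular": [0, 0, 0], "xyz": [0, 0.5, 0], "claw": 1.5},
    {"angular": [0, 0, 0], "xyz": [0, 0.5, 0], "claw": 1.5},
    {"angular": [0, 0, 0], "xyz": [0, 0.5, 0], "claw": 1.5}
  ]
}}

```text
t: 9.75
eef_pos: [0.5425, -0.2617, 0.1131]
ee_rot: [-3.142, -0.0, -1.387]
force: [0.0, 1.1, -4.7]
width: 0.0217
gripper_force: 45.0
```

Emit:
{"fn": "servo_tool", "kwargs": {
  "targets": [
    {"angular": [0, 0, 0], "xyz": [0, 0.5, 0], "claw": 1.5},
    {"angular": [0, 0, 0], "xyz": [0, 0.5, 0], "claw": 1.5},
    {"angular": [0, 0, 0], "xyz": [0, 0.5, 0], "claw": 1.5},
    {"angular": [0, 0, 0], "xyz": [0, 0.5, 0], "claw": 1.5},
    {"angular": [0, 0, 0], "xyz": [0, 0.5, 0], "claw": 1.5},
    {"angular": [0, 0, 0], "xyz": [0, 0.5, 0], "claw": 1.5},
    {"angular": [0, 0, 0], "xyz": [0, 0.5, 0], "claw": 1.5},
    {"angular": [0, 0, 0], "xyz": [0, 0.5, 0], "claw": 1.5},
    {"angular": [0, 0, 0], "xyz": [0, 0, 0], "claw": 1.5}
  ]
}}

```text
t: 10.65
eef_pos: [0.5028, -0.269, 0.1131]
ee_rot: [3.141, 0.0, -1.388]
force: [0.9, 0.1, -2.2]
width: 0.0214
gripper_force: 45.0
```

```bash
cat > look.py <<'E'
from h import *; import sys
s=monitor.get_state(); print(s["t"],s["eef_pos"].round(4),np.degrees(s["ee_rot"]).round(2),s["force"].round(1),s["moment"].round(2))
C=np.array([.503,-.271]); y=np.radians(10.5); Rm=np.array([[np.cos(y),-np.sin(y)],[np.sin(y),np.cos(y)]])
print("TCP in tray",Rm.T@(s["eef_pos"][:2]-C))
T=f("top"); F=f("wrist"); G=f("side")
b=cv2.inRange(cv2.cvtColor(T["color"],cv2.COLOR_BGR2HSV),(3,70,60),(22,255,255)); cs,_=cv2.findContours(b[130:240,350:445],0,1)
for q in cs:
    (u,v),r=cv2.minEnclosingCircle(q)
    if r>1.5: print("ball r%.1f"%r,(Rm.T@(on(T,u+350,v+130,.035 if r>6 else .016)[:2]-C)).round(3))
if len(sys.argv)>1:
    a=cv2.resize(T["color"][125:240,340:450],(330,345)); c=cv2.resize(F["color"][0:270],(460,194*460//460)); 
    d=cv2.resize(G["color"][190:390,270:510],(460,383))
    o=np.zeros((580,792,3),np.uint8); o[:345,:330]=a; o[:194,332:792]=c; o[196:579,332:792]=d; cv2.imwrite(sys.argv[1],o)
E
python3 look.py pics/l4.png
```

```text
10.65 [ 0.5028 -0.269   0.1131] [ 1.7999e+02  1.0000e-02 -7.9510e+01] [ 0.9  0.1 -2.2] [ 0.04 -0.01 -0.01]
TCP in tray [0.00018732 0.00202256]
ball r3.6 [-0.149  0.168]
ball r4.8 [-0.125  0.164]
ball r1.6 [-0.105  0.163]
ball r2.5 [-0.087  0.167]
ball r1.8 [-0.076  0.162]
ball r3.1 [-0.099 -0.064]
ball r9.1 [-0.1  0. ]
ball r11.4 [-0.094  0.065]
ball r2.5 [-0.036 -0.001]
ball r2.0 [-0.034 -0.061]
ball r4.1 [0.012 0.014]
ball r2.1 [ 0.015 -0.011]
ball r27.2 [ 0.104 -0.035]
ball r22.7 [ 0.076 -0.166]
ball r17.0 [0.155 0.086]
```

View pics/l4.png

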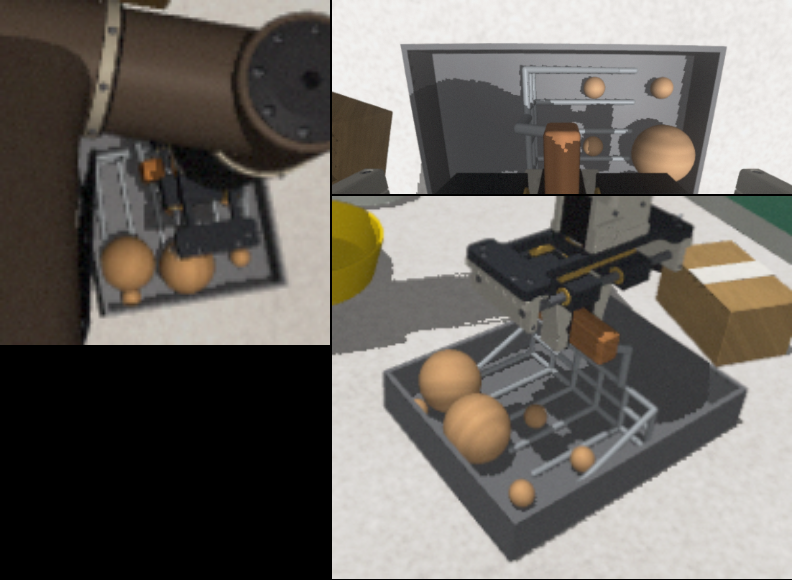

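The bars straddle the small balls, and both large balls sit ahead of the tips near the end wall (top crop 128,263 and 187,267). I'll continue to about 10 mm from the wall.

Emit:
{"fn": "servo_tool", "kwargs": {
  "targets": [
    {"angular": [0, 0, 0], "xyz": [0, 0.4, 0], "claw": 1.5},
    {"angular": [0, 0, 0], "xyz": [0, 0.4, 0], "claw": 1.5},
    {"angular": [0, 0, 0], "xyz": [0, 0.4, 0], "claw": 1.5},
    {"angular": [0, 0, 0], "xyz": [0, 0.4, 0], "claw": 1.5},
    {"angular": [0, 0, 0], "xyz": [0, 0.4, 0], "claw": 1.5},
    {"angular": [0, 0, 0], "xyz": [0, 0.4, 0], "claw": 1.5},
    {"angular": [0, 0, 0], "xyz": [0, 0.4, 0], "claw": 1.5},
    {"angular": [0, 0, 0], "xyz": [0, 0.4, 0], "claw": 1.5},
    {"angular": [0, 0, 0], "xyz": [0, 0.4, 0], "claw": 1.5},
    {"angular": [0, 0, 0], "xyz": [0, 0.4, 0], "claw": 1.5},
    {"angular": [0, 0, 0], "xyz": [0, 0.4, 0], "claw": 1.5},
    {"angular": [0, 0, 0], "xyz": [0, 0.3, 0], "claw": 1.5},
    {"angular": [0, 0, 0], "xyz": [0, 0, 0], "claw": 1.5}
  ]
}}

```text
t: 12.1
eef_pos: [0.4568, -0.2775, 0.1131]
ee_rot: [3.141, 0.0, -1.388]
force: [0.2, -0.7, -5.2]
width: 0.0213
gripper_force: 45.0
```

```bash
python3 look.py pics/l5.png
```

```text
12.1 [ 0.4568 -0.2775  0.1131] [ 1.7999e+02  1.0000e-02 -7.9510e+01] [ 0.2 -0.7 -5.2] [ 0.1  -0.14  0.02]
TCP in tray [-0.04660049  0.00201913]
ball r1.6 [-0.104 -0.008]
ball r6.0 [-0.107  0.01 ]
ball r3.6 [-0.099 -0.028]
ball r3.5 [-0.096 -0.06 ]
ball r11.1 [-0.098  0.055]
ball r1.6 [-0.041 -0.01 ]
ball r4.7 [-0.04   0.012]
ball r6.0 [0.046 0.067]
ball r22.6 [ 0.003 -0.155]
ball r27.2 [ 0.028 -0.037]
ball r17.4 [0.111 0.089]
```

View pics/l5.png

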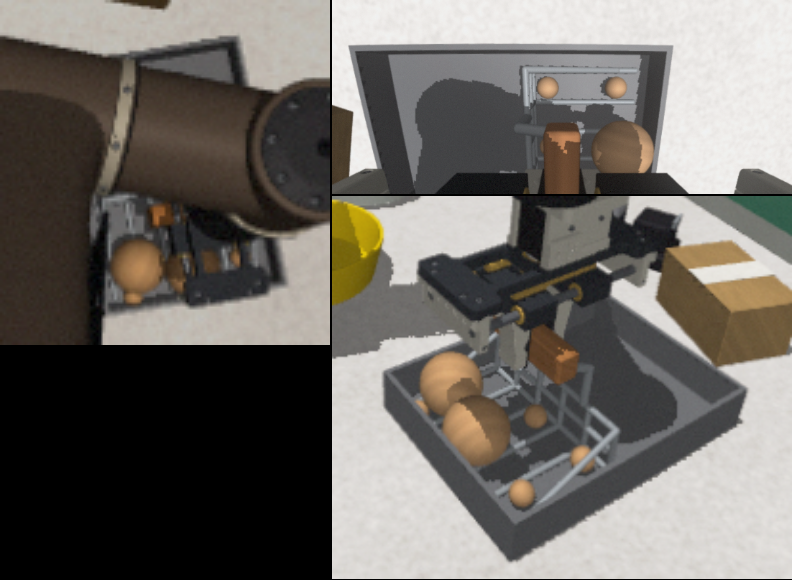

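Both large balls now ride on the bars and the wrist's vertical force has grown by their weight. I'll tilt the nose up 12° with a pivot that keeps the tips off the wall, then lift a little inside the tray.

Emit:
{"fn": "servo_tool", "kwargs": {
  "targets": [
    {"angular": [-1.2, 0, 0], "xyz": [0, -0.23, -0.16], "claw": 1.5},
    {"angular": [-1.2, 0, 0], "xyz": [0, -0.23, -0.16], "claw": 1.5},
    {"angular": [-1.2, 0, 0], "xyz": [0, -0.23, -0.16], "claw": 1.5},
    {"angular": [-1.2, 0, 0], "xyz": [0, -0.23, -0.16], "claw": 1.5},
    {"angular": [-1.2, 0, 0], "xyz": [0, -0.23, -0.16], "claw": 1.5},
    {"angular": [-1.2, 0, 0], "xyz": [0, -0.23, -0.16], "claw": 1.5},
    {"angular": [-1.2, 0, 0], "xyz": [0, -0.23, -0.16], "claw": 1.5},
    {"angular": [-1.2, 0, 0], "xyz": [0, -0.23, -0.16], "claw": 1.5},
    {"angular": [-1.2, 0, 0], "xyz": [0, -0.23, -0.16], "claw": 1.5},
    {"angular": [-1.2, 0, 0], "xyz": [0, -0.23, -0.16], "claw": 1.5},
    {"angular": [0, 0, 0], "xyz": [0, 0.1, -0.5], "claw": 1.5},
    {"angular": [0, 0, 0], "xyz": [0, 0.1, -0.5], "claw": 1.5},
    {"angular": [0, 0, 0], "xyz": [0, 0.1, -0.5], "claw": 1.5},
    {"angular": [0, 0, 0], "xyz": [0, 0.1, -0.5], "claw": 1.5},
    {"angular": [0, 0, 0], "xyz": [0, 0.1, -0.5], "claw": 1.5},
    {"angular": [0, 0, 0], "xyz": [0, 0.1, -0.5], "claw": 1.5},
    {"angular": [0, 0, 0], "xyz": [0, 0, 0], "claw": 1.5},
    {"angular": [0, 0, 0], "xyz": [0, 0, 0], "claw": 1.5}
  ]
}}

```text
t: 14.05
eef_pos: [0.4816, -0.2729, 0.1575]
ee_rot: [2.933, 0.0, -1.388]
force: [-0.9, 0.1, -4.4]
width: 0.0217
gripper_force: 45.0
```

```bash
python3 look.py pics/l6.png
```

```text
14.05 [ 0.4816 -0.2729  0.1575] [168.02   0.   -79.5 ] [-0.9  0.1 -4.4] [ 0.24 -1.14 -0.  ]
TCP in tray [-0.02139104  0.00200748]
ball r3.4 [-0.122  0.061]
ball r2.1 [-0.1  -0.07]
ball r16.9 [-0.045  0.025]
ball r1.5 [ 0.005 -0.05 ]
ball r30.5 [-0.056  0.159]
ball r12.0 [0.088 0.135]
ball r2.9 [0.146 0.118]
ball r10.8 [ 0.141 -0.157]
ball r25.2 [ 0.148 -0.038]
ball r1.5 [0.189 0.04 ]
ball r3.0 [0.187 0.062]
ball r8.3 [0.176 0.107]
```

View pics/l6.png

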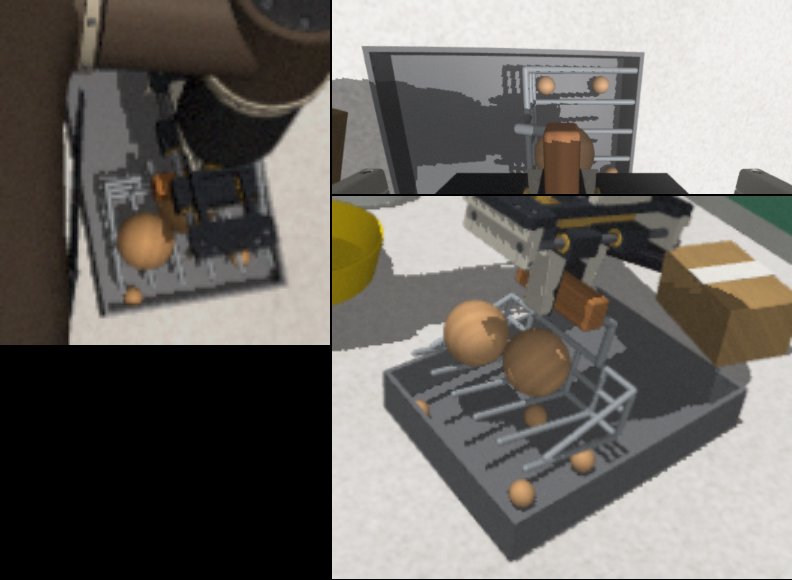

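Both large balls (side crop 476,333 and 536,362) rest against the scoop's back. All four small ones lie in the tray (side crop 420,408; 536,415; 583,460; 521,493). I'll lift and carry to the dish.

Emit:
{"fn": "servo_tool", "kwargs": {
  "targets": [
    {"angular": [0, 0, 0], "xyz": [0, 0.1, -0.5], "claw": 1.5},
    {"angular": [0, 0, 0], "xyz": [0, 0.2, -1], "claw": 1.5},
    {"angular": [0, 0, 0], "xyz": [0, 0.2, -1], "claw": 1.5},
    {"angular": [0, 0, 0], "xyz": [0, 0.2, -1], "claw": 1.5},
    {"angular": [0, 0, 0], "xyz": [0, 0.2, -1], "claw": 1.5},
    {"angular": [0, 0, 0], "xyz": [0, 0.2, -1], "claw": 1.5},
    {"angular": [0, 0, 0], "xyz": [0, 0.2, -1], "claw": 1.5},
    {"angular": [0, 0, 0], "xyz": [0, 0.1, -0.5], "claw": 1.5},
    {"angular": [0, 0, 0], "xyz": [-0.6, -0.22, -0.05], "claw": 1.5},
    {"angular": [0, 0, 0], "xyz": [-1.2, -0.44, -0.1], "claw": 1.5},
    {"angular": [0, 0, 0], "xyz": [-1.7, -0.66, -0.14], "claw": 1.5},
    {"angular": [0, 0, 0], "xyz": [-2.3, -0.88, -0.19], "claw": 1.5},
    {"angular": [0, 0, 0], "xyz": [-2.3, -0.88, -0.19], "claw": 1.5},
    {"angular": [0, 0, 0], "xyz": [-2.3, -0.88, -0.19], "claw": 1.5},
    {"angular": [0, 0, 0], "xyz": [-2.3, -0.88, -0.19], "claw": 1.5},
    {"angular": [0, 0, 0], "xyz": [-2.3, -0.88, -0.19], "claw": 1.5},
    {"angular": [0, 0, 0], "xyz": [-2.3, -0.88, -0.19], "claw": 1.5},
    {"angular": [0, 0, 0], "xyz": [-2.3, -0.88, -0.19], "claw": 1.5},
    {"angular": [0, 0, 0], "xyz": [-2.3, -0.88, -0.19], "claw": 1.5},
    {"angular": [0, 0, 0], "xyz": [-2.3, -0.88, -0.19], "claw": 1.5}
  ]
}}

```text
t: 16.2
eef_pos: [0.5309, -0.0157, 0.2285]
ee_rot: [2.931, 0.0, -1.387]
force: [-0.3, 0.3, -4.4]
width: 0.0218
gripper_force: 45.0
```

Emit:
{"fn": "servo_tool", "kwargs": {
  "targets": [
    {"angular": [0, 0, 0], "xyz": [-2.3, -0.88, -0.19], "claw": 1.5},
    {"angular": [0, 0, 0], "xyz": [-2.3, -0.88, -0.19], "claw": 1.5},
    {"angular": [0, 0, 0], "xyz": [-2.3, -0.88, -0.19], "claw": 1.5},
    {"angular": [0, 0, 0], "xyz": [-2.3, -0.88, -0.19], "claw": 1.5},
    {"angular": [0, 0, 0], "xyz": [-2.3, -0.88, -0.19], "claw": 1.5},
    {"angular": [0, 0, 0], "xyz": [-2.3, -0.88, -0.19], "claw": 1.5},
    {"angular": [0, 0, 0], "xyz": [-2.3, -0.88, -0.19], "claw": 1.5},
    {"angular": [0, 0, 0], "xyz": [-2.3, -0.88, -0.19], "claw": 1.5},
    {"angular": [0, 0, 0], "xyz": [-2.3, -0.88, -0.19], "claw": 1.5},
    {"angular": [0, 0, 0], "xyz": [-2.3, -0.88, -0.19], "claw": 1.5},
    {"angular": [0, 0, 0], "xyz": [-2.3, -0.88, -0.19], "claw": 1.5},
    {"angular": [0, 0, 0], "xyz": [-2.3, -0.88, -0.19], "claw": 1.5},
    {"angular": [0, 0, 0], "xyz": [-1.7, -0.66, -0.14], "claw": 1.5},
    {"angular": [0, 0, 0], "xyz": [-1.2, -0.44, -0.1], "claw": 1.5},
    {"angular": [0, 0, 0], "xyz": [-0.6, -0.22, -0.05], "claw": 1.5},
    {"angular": [0, 0, 0], "xyz": [0, 0, 0], "claw": 1.5},
    {"angular": [0, 0, 0], "xyz": [0, 0, 0], "claw": 1.5}
  ]
}}

```text
t: 17.9
eef_pos: [0.594, 0.3097, 0.2296]
ee_rot: [2.932, -0.0, -1.388]
force: [-0.2, 1.1, -4.0]
width: 0.0214
gripper_force: 45.0
```

```bash
cat > ld.py <<'E'
from h import *; import sys
s=monitor.get_state(); print(s["t"],s["eef_pos"].round(4),np.degrees(s["ee_rot"]).round(2),s["force"].round(1),s["moment"].round(2))
F=f("wrist");G=f("side");T=f("top")
R=Ro.from_euler("xyz",s["ee_rot"]).as_matrix()
tip=s["eef_pos"]+R@np.array([.0015,.078,.1077]); print("tip",tip.round(4))
sx=np.array([np.cos(np.radians(10.5)),np.sin(np.radians(10.5))]); d=tip[:2]-[.4865,.2883]; print("tip rel dish along/lat",(d@sx).round(4),(d@[-sx[1],sx[0]]).round(4))
o=np.zeros((600,790,3),np.uint8); o[:225,:360]=cv2.resize(F["color"],(360,225)); o[230:530,:360]=cv2.resize(T["color"][120:240,160:304],(360,300))
o[:,365:]=cv2.resize(G["color"][80:200+16+64,190:332],(425,600)); cv2.imwrite(sys.argv[1],o)
E
python3 ld.py pics/l7.png
```

```text
17.9 [0.594  0.3097 0.2296] [ 1.6798e+02 -2.0000e-02 -7.9510e+01] [-0.2  1.1 -4. ] [ 0.2  -1.11 -0.01]
tip [0.4972 0.2902 0.1405]
tip rel dish along/lat 0.0109 -0.0001
```

View pics/l7.png

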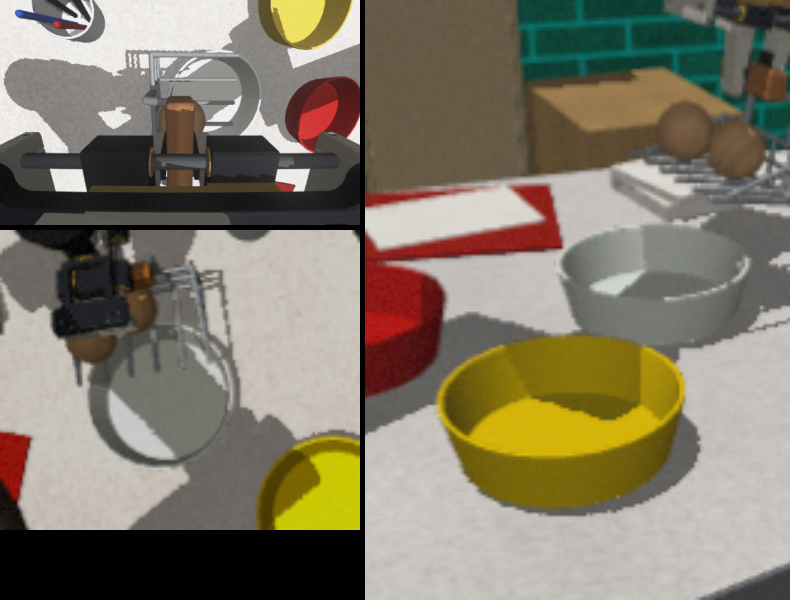

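Both large balls are still aboard, and the tips are over the white dish (top crop 163,395). One ball rides well to the +y side, so I'll triangulate the balls' lateral positions to centre them over the dish.

```bash
python3 - <<'E'
from h import *
T=f("top");G=f("side")
sx=np.array([np.cos(np.radians(10.5)),np.sin(np.radians(10.5))]); sy=np.array([-sx[1],sx[0]])
for a,b in (((216.8,152),(314,130)),((196.8,162),(296.6,123.3))):
    o1,d1=ray(T,*a);o2,d2=ray(G,*b)
    A=np.c_[d1,-d2]; k=np.linalg.lstsq(A,o2-o1,rcond=None)[0]; p=o1+k[0]*d1; q=o2+k[1]*d2
    m=(p+q)/2; r=m[:2]-[.4865,.2883]; print(m.round(3),"gap",np.linalg.norm(p-q).round(4),"along/lat",(r@sx).round(3),(r@sy).round(3))
tip=np.array([.4972,.2902,.1405])
for y in(-.08,-.048,-.016,.016,.048,.08): print(y,(proj(T,tip+np.r_[sy*y,0.])-[160,120])*2.5+[0,230])
E
```

```text
[0.574 0.29  0.159] gap 0.0029 along/lat 0.086 -0.014
[0.54  0.347 0.166] gap 0.0054 along/lat 0.063 0.048
-0.08 [207.73902187 365.1317863 ]
-0.048 [181.70720977 369.61559708]
-0.016 [155.70751129 374.09975934]
0.016 [129.74608982 378.58323164]
0.048 [103.82913051 383.06496885]
0.08 [ 77.96284038 387.54392214]
```

Emit:
{"fn": "servo_tool", "kwargs": {
  "targets": [
    {"angular": [0, 0, 0], "xyz": [0.4, 0, 0], "claw": 1.5},
    {"angular": [0, 0, 0], "xyz": [0.8, 0, 0], "claw": 1.5},
    {"angular": [0, 0, 0], "xyz": [0.8, 0, 0], "claw": 1.5},
    {"angular": [0, 0, 0], "xyz": [0.4, 0, 0], "claw": 1.5},
    {"angular": [1, 0, 0], "xyz": [0, 0.19, -0.14], "claw": 1.5},
    {"angular": [1, 0, 0], "xyz": [0, 0.19, -0.14], "claw": 1.5},
    {"angular": [1, 0, 0], "xyz": [0, 0.19, -0.14], "claw": 1.5},
    {"angular": [1, 0, 0], "xyz": [0, 0.19, -0.14], "claw": 1.5},
    {"angular": [1, 0, 0], "xyz": [0, 0.19, -0.14], "claw": 1.5},
    {"angular": [1, 0, 0], "xyz": [0, 0.19, -0.14], "claw": 1.5},
    {"angular": [1, 0, 0], "xyz": [0, 0.19, -0.14], "claw": 1.5},
    {"angular": [1, 0, 0], "xyz": [0, 0.19, -0.14], "claw": 1.5},
    {"angular": [0.5, 0, 0], "xyz": [0, 0.09, -0.07], "claw": 1.5},
    {"angular": [0, 0, 0], "xyz": [0, 0, 0], "claw": 1.5}
  ]
}}

```text
t: 19.55
eef_pos: [0.5842, 0.2841, 0.2441]
ee_rot: [3.081, 0.0, -1.387]
force: [0.7, -0.2, -3.6]
width: 0.0217
gripper_force: 45.0
```

Emit:
{"fn": "servo_tool", "kwargs": {
  "targets": [
    {"angular": [0, 0, 0], "xyz": [0, -0.03, 0.5], "claw": 1.5},
    {"angular": [0, 0, 0], "xyz": [0, -0.06, 1], "claw": 1.5},
    {"angular": [0, 0, 0], "xyz": [0, -0.06, 1], "claw": 1.5},
    {"angular": [0, 0, 0], "xyz": [0, -0.06, 1], "claw": 1.5},
    {"angular": [0, 0, 0], "xyz": [0, -0.06, 1], "claw": 1.5},
    {"angular": [0, 0, 0], "xyz": [0, -0.06, 1], "claw": 1.5},
    {"angular": [0, 0, 0], "xyz": [0, -0.06, 0.8], "claw": 1.5},
    {"angular": [0, 0, 0], "xyz": [0, -0.03, 0.5], "claw": 1.5},
    {"angular": [0, 0, 0], "xyz": [0, -0.02, 0.4], "claw": 1.5},
    {"angular": [0, 0, 0], "xyz": [0, 0, 0], "claw": 1.5}
  ]
}}

```text
t: 20.55
eef_pos: [0.5843, 0.2841, 0.1711]
ee_rot: [3.08, -0.0, -1.387]
force: [-0.3, -0.3, -4.9]
width: 0.0219
gripper_force: 45.0
```

```bash
python3 ld.py pics/l8.png
```

```text
20.55 [0.5843 0.2841 0.1711] [ 1.7647e+02 -1.0000e-02 -7.9490e+01] [-0.3 -0.3 -4.9] [ 0.06 -0.32 -0.02]
tip [0.5015 0.2672 0.0684]
tip rel dish along/lat 0.0109 -0.0235
```

View pics/l8.png

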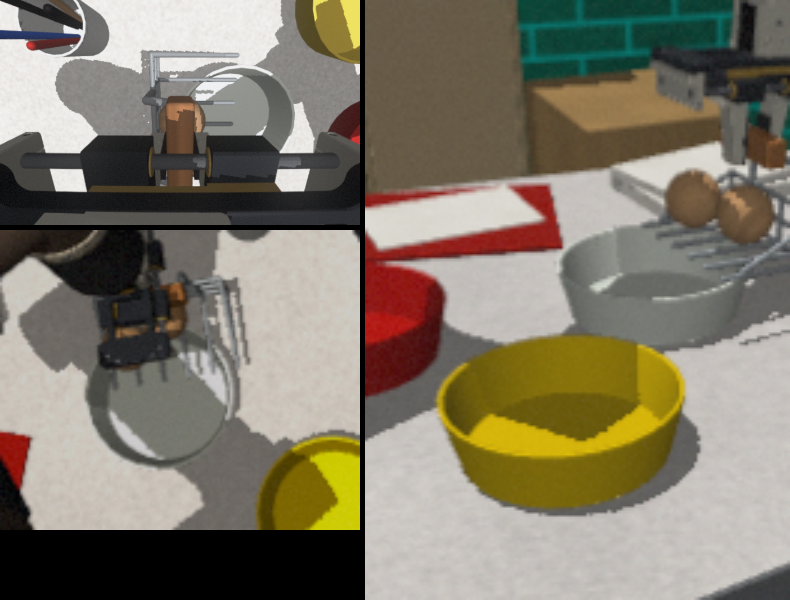

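Emit:
{"fn": "servo_tool", "kwargs": {
  "targets": [
    {"angular": [1, 0, 0], "xyz": [0, 0.19, -0.06], "claw": 1.5},
    {"angular": [1, 0, 0], "xyz": [0, 0.19, -0.06], "claw": 1.5},
    {"angular": [1, 0, 0], "xyz": [0, 0.19, -0.06], "claw": 1.5},
    {"angular": [0.5, 0, 0], "xyz": [0, 0.09, -0.03], "claw": 1.5},
    {"angular": [0.5, 0, 0], "xyz": [0, 0.09, -0.03], "claw": 1.5},
    {"angular": [0.5, 0, 0], "xyz": [0, 0.09, -0.03], "claw": 1.5},
    {"angular": [0.5, 0, 0], "xyz": [0, 0.09, -0.06], "claw": 1.5},
    {"angular": [0.5, 0, 0], "xyz": [0, 0.09, -0.07], "claw": 1.5},
    {"angular": [0.5, 0, 0], "xyz": [0, 0.09, -0.07], "claw": 1.5},
    {"angular": [0.5, 0, 0], "xyz": [0, 0.09, -0.07], "claw": 1.5},
    {"angular": [0.5, 0, 0], "xyz": [0, 0.09, -0.07], "claw": 1.5},
    {"angular": [0.5, 0, 0], "xyz": [0, 0.09, -0.07], "claw": 1.5},
    {"angular": [0.5, 0, 0], "xyz": [0, 0.09, -0.07], "claw": 1.5},
    {"angular": [0.5, 0, 0], "xyz": [0, 0.09, -0.07], "claw": 1.5},
    {"angular": [0.5, 0, 0], "xyz": [0, 0.09, -0.07], "claw": 1.5},
    {"angular": [0.5, 0, 0], "xyz": [0, 0.09, -0.07], "claw": 1.5},
    {"angular": [0.5, 0, 0], "xyz": [0, 0.09, -0.07], "claw": 1.5},
    {"angular": [0, 0, 0], "xyz": [0, 0, 0], "claw": 1.5},
    {"angular": [0, 0, 0], "xyz": [0, 0, 0], "claw": 1.5},
    {"angular": [0, 0, 0], "xyz": [0, 0, 0], "claw": 1.5}
  ]
}}

```text
t: 22.7
eef_pos: [0.5662, 0.2808, 0.1815]
ee_rot: [-3.028, 0.0, -1.387]
force: [-0.8, 1.3, -3.1]
width: 0.0215
gripper_force: 45.0
```

```bash
python3 ld.py pics/l9.png; python3 - <<'E'
import cv2; im=cv2.imread("pics/l9.png"); b=cv2.inRange(cv2.cvtColor(im,cv2.COLOR_BGR2HSV),(3,70,50),(22,255,255)); 
cs,_=cv2.findContours(b,0,1)
for q in cs:
    if cv2.contourArea(q)>150: print(cv2.boundingRect(q))
E
```

```text
22.7 [0.5662 0.2808 0.1815] [-1.735e+02  1.000e-02 -7.949e+01] [-0.8  1.3 -3.1] [-0.07  0.51  0.01]
tip [0.5023 0.2674 0.0657]
tip rel dish along/lat 0.0117 -0.0234
(131, 415, 45, 46)
(183, 370, 44, 43)
(160, 297, 28, 23)
(647, 267, 59, 30)
(572, 253, 58, 43)
(0, 230, 74, 146)
(89, 170, 191, 23)
(250, 116, 39, 34)
(725, 105, 46, 57)
(166, 96, 28, 58)
(226, 73, 39, 37)
(698, 51, 81, 31)
(365, 0, 342, 196)
(53, 0, 38, 22)
```

The masks show both balls inside the dish (top crop about (153,438) and (205,392), rim centred at (163,395)), and the wrist force is back to the empty value. I'll lift straight up, then level the scoop.

Emit:
{"fn": "servo_tool", "kwargs": {
  "targets": [
    {"angular": [0, 0, 0], "xyz": [0, -0.05, -0.5], "claw": 1.5},
    {"angular": [0, 0, 0], "xyz": [0, -0.11, -1], "claw": 1.5},
    {"angular": [0, 0, 0], "xyz": [0, -0.11, -1], "claw": 1.5},
    {"angular": [0, 0, 0], "xyz": [0, -0.11, -1], "claw": 1.5},
    {"angular": [0, 0, 0], "xyz": [0, -0.22, -2], "claw": 1.5},
    {"angular": [0, 0, 0], "xyz": [0, -0.22, -2], "claw": 1.5},
    {"angular": [0, 0, 0], "xyz": [0, -0.11, -1], "claw": 1.5},
    {"angular": [-2, 0, 0], "xyz": [0, 0, 0], "claw": 1.5},
    {"angular": [-2, 0, 0], "xyz": [0, 0, 0], "claw": 1.5},
    {"angular": [-2.5, 0, 5], "xyz": [0, 0, 0], "claw": 1.5},
    {"angular": [0, 0, 5], "xyz": [0, 0, 0], "claw": 1.5},
    {"angular": [0, 0, 0], "xyz": [0, 0, 0], "claw": 1.5}
  ]
}}

```text
t: 24.05
eef_pos: [0.566, 0.2807, 0.2668]
ee_rot: [3.141, 0.002, -1.564]
force: [-0.1, 0.3, -4.7]
width: 0.0215
gripper_force: 45.0
```

```bash
cat > chk.py <<'E'
from h import *
s=monitor.get_state(); print(s["t"],s["eef_pos"].round(4),np.degrees(s["ee_rot"]).round(2),s["force"].round(1))
T=f("top"); b=cv2.inRange(cv2.cvtColor(T["color"],cv2.COLOR_BGR2HSV),(3,70,50),(22,255,255)); 
for nm,(x0,y0,x1,y1) in {"dish":(190,150,262,220),"tray":(355,135,440,235),"scoop":(275,140,340,195)}.items():
    cs,_=cv2.findContours(b[y0:y1,x0:x1],0,1)
    for q in cs:
        (u,v),r=cv2.minEnclosingCircle(q)
        if r>1.5: print(nm,round(u+x0,1),round(v+y0,1),"r%.1f"%r,on(T,u+x0,v+y0,{"dish":.036,"tray":.016,"scoop":.119}[nm])[:2].round(3))
g=cv2.cvtColor(T["color"],cv2.COLOR_BGR2GRAY)[145:225,185:265]
C=cv2.HoughCircles(cv2.GaussianBlur(g,(3,3),0),cv2.HOUGH_GRADIENT,1,40,param1=100,param2=15,minRadius=25,maxRadius=35)
if C is not None: print("dish",on(T,C[0][0][0]+185,C[0][0][1]+145,.055).round(3))
E
python3 chk.py
```

```text
24.05 [0.566  0.2807 0.2668] [ 1.7997e+02  1.1000e-01 -8.9590e+01] [-0.1  0.3 -4.7]
dish 216.9 202.1 r9.1 [0.434 0.316]
dish 241.4 182.2 r9.0 [0.5   0.238]
dish 213.5 158.5 r2.5 [0.579 0.334]
dish 223.5 150.5 r3.5 [0.606 0.301]
dish 194.0 152.5 r2.5 [0.598 0.4  ]
tray 383.9 223.4 r3.2 [ 0.372 -0.233]
tray 419.5 210.0 r3.4 [ 0.418 -0.351]
tray 397.4 193.2 r3.2 [ 0.473 -0.278]
tray 415.6 189.8 r3.2 [ 0.485 -0.339]
dish [0.49  0.285 0.055]
```

Both large balls rest in the dish and all four small ones are in the tray. I'll take the scoop back to the bare table.

Emit:
{"fn": "servo_tool", "kwargs": {
  "targets": [
    {"angular": [0, 0, 0], "xyz": [1, 0, 0], "claw": 1.5},
    {"angular": [0, 0, 0], "xyz": [2.2, 0, 0], "claw": 1.5},
    {"angular": [0, 0, 0], "xyz": [2.2, 0, 0], "claw": 1.5},
    {"angular": [0, 0, 0], "xyz": [2.2, 0, 0], "claw": 1.5},
    {"angular": [0, 0, 0], "xyz": [2.2, 0, 0], "claw": 1.5},
    {"angular": [0, 0, 0], "xyz": [2.2, 0, 0], "claw": 1.5},
    {"angular": [0, 0, 0], "xyz": [2.2, 0, 0], "claw": 1.5},
    {"angular": [0, 0, 0], "xyz": [2.2, 0, 0], "claw": 1.5},
    {"angular": [0, 0, 0], "xyz": [2.2, 0, 0], "claw": 1.5},
    {"angular": [0, 0, 0], "xyz": [2.2, 0, 0], "claw": 1.5},
    {"angular": [0, 0, 0], "xyz": [2.2, 0, 0], "claw": 1.5},
    {"angular": [0, 0, 0], "xyz": [2.1, 0, 0], "claw": 1.5},
    {"angular": [0, 0, 4], "xyz": [1, 0, 0], "claw": 1.5},
    {"angular": [0, 0, 0], "xyz": [0, 0, 0], "claw": 1.5}
  ]
}}

```text
t: 25.5
eef_pos: [0.5674, 0.0169, 0.2668]
ee_rot: [3.142, 0.002, -1.635]
force: [0.1, 0.7, -3.2]
width: 0.0218
gripper_force: 45.0
```

Emit:
{"fn": "servo_tool", "kwargs": {
  "targets": [
    {"angular": [0, 0, 0], "xyz": [0, 0, 1], "claw": 1.5},
    {"angular": [0, 0, 0], "xyz": [0, 0, 2], "claw": 1.5},
    {"angular": [0, 0, 0], "xyz": [0, 0, 2], "claw": 1.5},
    {"angular": [0, 0, 0], "xyz": [0, 0, 2], "claw": 1.5},
    {"angular": [0, 0, 0], "xyz": [0, 0, 2], "claw": 1.5},
    {"angular": [0, 0, 0], "xyz": [0, 0, 2], "claw": 1.5},
    {"angular": [0, 0, 0], "xyz": [0, 0, 2], "claw": 1.5},
    {"angular": [0, 0, 0], "xyz": [0, 0, 1.5], "claw": 1.5},
    {"angular": [0, 0, 0], "xyz": [0, 0, 0.7], "claw": 1.5},
    {"angular": [0, 0, 0], "xyz": [0, 0, 0.3], "claw": 1.5},
    {"angular": [0, 0, 0], "xyz": [0, 0, 0], "claw": 1.5},
    {"angular": [0, 0, 0], "xyz": [0, 0, 0], "claw": 1.5}
  ]
}}

```text
t: 26.7
eef_pos: [0.5686, 0.0202, 0.1122]
ee_rot: [-3.141, 0.002, -1.631]
force: [-0.4, 0.4, -3.0]
width: 0.0217
gripper_force: 45.0
```

Emit:
{"fn": "servo_tool", "kwargs": {
  "targets": [
    {"angular": [0, 0, 0], "xyz": [0, 0, 0.2], "claw": 1.5},
    {"angular": [0, 0, 0], "xyz": [0, 0, 0.15], "claw": 1.5},
    {"angular": [0, 0, 0], "xyz": [0, 0, 0.07], "claw": 1.5},
    {"angular": [0, 0, 0], "xyz": [0, 0, 0], "claw": 1.5}
  ]
}}

```text
t: 27.1
eef_pos: [0.5683, 0.0201, 0.1077]
ee_rot: [-3.141, 0.002, -1.631]
force: [-0.5, 1.8, 0.4]
width: 0.0215
gripper_force: 45.0
```

The table now carries the scoop. I'll release it and go up.

Emit:
{"fn": "servo_tool", "kwargs": {
  "targets": [
    {"angular": [0, 0, 0], "xyz": [0, 0, 0], "claw": 2.6},
    {"angular": [0, 0, 0], "xyz": [0, 0, 0], "claw": 4},
    {"angular": [0, 0, 0], "xyz": [0, 0, 0], "claw": 6},
    {"angular": [0, 0, 0], "xyz": [0, 0, 0], "claw": 8},
    {"angular": [0, 0, 0], "xyz": [0, 0, 0], "claw": 8},
    {"angular": [0, 0, 0], "xyz": [0, 0, 0], "claw": 8},
    {"angular": [0, 0, 0], "xyz": [0, 0, 0], "claw": 8},
    {"angular": [0, 0, 0], "xyz": [0, 0, 0], "claw": 8}
  ]
}}

```text
t: 27.9
eef_pos: [0.5681, 0.02, 0.1073]
ee_rot: [3.141, 0.002, -1.632]
force: [0.4, 0.2, -0.3]
width: 0.076
gripper_force: 0.0
```

Emit:
{"fn": "servo_tool", "kwargs": {
  "targets": [
    {"angular": [0, 0, 0], "xyz": [0, 0, -1], "claw": 8},
    {"angular": [0, 0, 0], "xyz": [0, 0, -2], "claw": 8},
    {"angular": [0, 0, 0], "xyz": [0, 0, -3], "claw": 8},
    {"angular": [0, 0, 0], "xyz": [0, 0, -3], "claw": 8},
    {"angular": [0, 0, 0], "xyz": [0, 0, -3], "claw": 8},
    {"angular": [0, 0, 0], "xyz": [0, 0, -3], "claw": 8},
    {"angular": [0, 0, 0], "xyz": [0, 0, 0], "claw": 8}
  ]
}}

```text
t: 28.6
eef_pos: [0.5702, 0.0199, 0.2629]
ee_rot: [-3.134, 0.004, -1.631]
force: [0.3, -0.2, -0.1]
width: 0.0801
gripper_force: 0.0
```

```bash
python3 chk.py; python3 - <<'E'
from h import *
s=monitor.get_state(); print(s["width"])
F=f("wrist"); br=cv2.inRange(cv2.cvtColor(F["color"],cv2.COLOR_BGR2HSV),(3,90,50),(22,255,255)); br[260:]=0
c,_=cv2.findContours(br,cv2.RETR_EXTERNAL,cv2.CHAIN_APPROX_NONE)
for q in c:
    if cv2.contourArea(q)>600:
        b=cv2.boxPoints(cv2.minAreaRect(q)); P=np.array([on(F,*w,.119) for w in b]); print(b.round().tolist(),P.mean(0).round(4)); print([np.linalg.norm(P[i]-P[i-1]).round(4) for i in range(4)])
E
```

```text
28.6 [0.5702 0.0199 0.2629] [-179.56    0.22  -93.45] [ 0.3 -0.2 -0.1]
dish 241.6 182.4 r8.7 [0.5   0.237]
dish 212.0 184.5 r40.9 [0.492 0.335]
tray 383.8 223.2 r3.3 [ 0.373 -0.233]
tray 419.5 210.1 r3.3 [ 0.417 -0.351]
tray 397.3 193.2 r3.3 [ 0.472 -0.278]
tray 415.6 189.8 r3.2 [ 0.485 -0.339]
scoop 318.5 158.6 r4.4 [ 0.566 -0.016]
scoop 303.0 155.0 r7.3 [0.577 0.032]
dish [0.49  0.285 0.055]
0.07986109580048516
[[310.0, 140.0], [333.0, 140.0], [333.0, 232.0], [310.0, 232.0]] [0.5663 0.0168 0.119 ]
[np.float64(0.0873), np.float64(0.0201), np.float64(0.0872), np.float64(0.022)]
[[58.0, 0.0], [151.0, 0.0], [151.0, 16.0], [58.0, 16.0]] [ 0.7313 -0.1426  0.119 ]
[np.float64(0.0119), np.float64(0.0763), np.float64(0.0116), np.float64(0.0772)]
```

```bash
python3 - <<'E'
from h import *
G=f("side"); b=cv2.inRange(cv2.cvtColor(G["color"],cv2.COLOR_BGR2HSV),(5,80,50),(20,255,255))
for x,y in ((.434,.316),(.5,.238)):
    p=proj(G,np.array([x,y,.045])); u,v=p.round().astype(int); print(p.round(1),b[v-8:v+4,u-8:u+9].mean()/255, G["color"][v-3,u])
T=f("top"); u,v=217,202; print(T["color"][v-5:v+6:5,u-5:u+6:5].tolist())
E
```

```text
[268.1 168.1] 0.7058823529411765 [102 149 192]
[297.  175.1] 0.6421568627450981 [105 150 195]
[[[44, 55, 69], [51, 62, 72], [40, 52, 61]], [[50, 59, 72], [48, 57, 69], [39, 50, 62]], [[46, 57, 68], [46, 58, 69], [43, 54, 65]]]
```

Both balls are in the dish; the top view of one is just hidden by the arm. Handing in.

```bash
python3 -c "
from station import order; print(order.job_done())"
```

```text
the job is handed in; nothing more can be done
None
```

The job is handed in: the camera checks put both large balls in the white dish, all four small ones in the tray and the scoop level on the bare table, after about 29 s of robot time; I viewed 11 pictures, one over the limit of 10.

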